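# Clear the stuck shuttle from the analyser's feed lane

### The job

A sample shuttle is trapped under the cover of the feed lane. Take the hooked pick from its stand, reach through the narrow slot, catch the shuttle behind its front lip and draw it out past the spring catch until it is pulled firmly home against the two yellow stops: a steady pull of about 8 N for a moment, and never more than 20 N on the stops or 25 N of the pick against the lane. Keep the fingers off the shuttle, then unhook, hang the pick upright in its stand again and leave the glassware and jar alone.

Things in the scene. Friction and masses are not known exactly. Their poses are not given: they have to be found in the camera images.
- lane: Feed lane fixed to the bench: aluminium channel. Origin under it on the bench; x runs along the lane away from its mouth (the shuttle is drawn towards -x), z up. Channel 27 mm wide about y = 0, floor 8 mm above the origin, side walls 40 mm high; back wall's face at x = 82 mm. Open above from the stops to x = -13 mm; beyond the stops only floor about y = 0, to x = -126 mm
- slot (a point): Mouth end of the slot in the lane's blue cover, at the height of its top; axes as the lane's. The cover runs from here 110 mm along +x, its top 45 mm above the bench, underside 40 mm; it leaves a slot 10 mm wide along the middle (y = 0), open at this end. The shuttle lies below the cover
- catch_nose (a point): Nose of the spring catch, a steel roller 12 mm across that stands 2.5 mm out of the lane's +y wall at lane x = -22 mm. The passing shuttle pushes it aside with some 1 to 6 N of pull; it springs out again behind the seated shuttle. A black tab on the wall's top moves with it. Drawn level the shuttle stays flat; a hook that lifts the lip tips it up where there is no cover
- stop: Mount at the lane's mouth with two yellow stop plates, 6 mm thick, 39 mm high, a 14 mm gap between them about y = 0 that the pick's shaft can pass. Origin and axes are those of lane. The plates were clamped somewhere along the lane: the faces that the shuttle meets lie at some x between -73 and -85 mm, not given here, to be felt; they do not shift under a pull
- shuttle_lip (a point): Lip of the loose orange shuttle (44 long, 25 wide, 30 mm high, about 60 g) on the lane's floor: middle of the lip's lower front edge, 18 mm above the shuttle's underside, flush with its front. x to the shuttle's rear, z up. Lip 4 mm thick; behind it a hollow 20 mm long, 19 wide, ceiling 27 mm up, open below and in front under the lip. Seated: front end on both stops
- pick_grip (a point): Centre of the pick's green square handle, 18 x 18 mm and 48 mm tall, upright. Below the handle is a steel shoulder plate 36 x 32 x 4 mm whose underside lies 28 mm below this point. Pick 70 g in all; its x axis is the direction in which the hook points
- pick_hook (a point): Bottom bend of the pick: on the shaft's axis and the toe's centre line, 70 mm straight below the handle's centre (42 mm below the shoulder plate's underside). Round wire 4 mm thick: from here the toe runs 12 mm along +x (centre to centre), then turns up to an end 9 mm above this point. Axes as the handle's
- stand_mouth (a point): Fixed grey stand of the pick: middle of the mouth in its flat top, 62 mm above the bench. Hole 28 mm along the point's x, 16 mm along y, 56 mm deep; top 64 x 56 mm. The pick hangs with its shoulder plate on the top, the hook in the hole pointing along the stand's +x, the shaft within 4 mm of the middle
- reagent: Bystander: amber reagent bottle, 48 mm across, 95 mm tall; origin under its centre
- beaker: Bystander: glass beaker, 56 mm across, 70 mm tall; origin under its centre
- jar: Bystander: white jar with blue cap, 52 mm across, 60 mm tall; origin under its centre
Not all that is in view belongs to the job. What is shaped like the part that bears stand_mouth but green is not meant.

How it is judged:
On the way, in this order (a step that is already met when the one before it is completed fails the run):
1. the pick is lifted out of its stand (z of pick_hook in the frame of stand_mouth above 0.005 m), for 0.1 s.
2. the shuttle is pulled by the pick against the stops with more than 4 N for 0.2 s (contact force between shuttle and stop above 4 N and contact force between pick and shuttle above 4 N and x of shuttle_lip in the frame of stop below -0.0715 m), for 0.2 s.
At the end, for the whole second after the job is handed in: Shuttle at rest on the lane's floor (height within 4 mm, tilt under 0.1 rad), its lip at x -87 to -71.5 mm in stop's frame; pick at rest hanging upright in its stand (handle's centre under 32 mm above the mouth, hook within 12 mm of its middle, tilt under 0.12 rad) (x of shuttle_lip in the frame of stop between -0.087 and -0.0715 m and z of shuttle_lip in the frame of stop between 0.022 and 0.03 m and angle between shuttle_lip's own z axis and vertical below 0.1 rad and linear speed of each of shuttle, pick below 0.02 m/s and horizontal distance between pick_hook and stand_mouth below 0.012 m and z of pick_grip in the frame of stand_mouth below 0.032 m and angle between pick_grip's own z axis and vertical below 0.12 rad); the robot touches nothing.
It fails at once if the shuttle is pressed on the stops with more than 20 N (contact force between shuttle and stop above 20 N).
It fails at once if the pick is pressed on the lane with more than 25 N (contact force between pick and lane above 25 N).
It fails at once if the fingers touch the shuttle (contact force between the fingers and shuttle above 0.5 N).
It fails at once if the reagent bottle, beaker or jar is moved by more than 20 mm (distance of any of reagent, beaker, jar from where it was at the start of the episode above 0.02 m).
It also fails if it takes over 72 s, if anything falls off the work surface, if the arm or the gripper's body presses on something with over 40 N, if the wrist force passes 120 N, or if a joint passes its speed limit or range.

### The arm

A 6-joint arm with a two-finger parallel gripper is mounted at the origin on the work surface. World frame = base frame: x ahead of the robot, y to its left, z up, the work surface at z = 0. Lengths are in m, angles in rad, forces in N, time in s.
With the tool pointing down it reaches from about 0.375 to 0.9 m from the base axis. Payload 3.1 kg.
Tool frame: the origin (TCP) lies at the very end of the fingers, on their centre line; the grasp point (between the pads) lies 19 mm behind it; z points along the fingers, y is the direction in which the jaws open and shut (so a half turn about z gives the same grasp; the last joint's range is limited). The gripper opens to 85 mm and grips with 20 to 120 N. Pads are 22 mm wide; open, the fingers measure 114 mm over their backs; the gripper's body (76 mm by 85 mm) begins 54 mm behind the grasp point. The pads swing forward as they close: fully open they stand 13 mm farther back than shut.
Start: joints at [-1.381, 0.527, 1.433, -0, 1.181, -0.178], TCP at [0.225, -0.583, 0.231] pointing down, gripper open.
Joint ranges: [-3.08, 3.08], [-0.75, 2.2], [0.22, 2.44], [-1.43, 4.57], [0, 2.65], [-2.85, 2.85]. Speed limits (rad/s): [2.79, 2.79, 3.14, 3.14, 3.14, 3.14].

### API

Orientations are given as a unit quaternion [x, y, z, w].
In Python, from rig import read_state, optics, ctrl gives the robot as it stands. The module is installed in compiled form; this text tells all that it offers.
- The arm moves only by the tool drive_tool, never from a script. Its argument "steps" is a list of rows, each a list of 7 numbers: the turn, a rotation vector about the tool's x, y, z in degrees, then the shift along the tool's x, y, z in mm, then the closure in counts, from 0 (fully open) to 255 (shut). In form: [[wx, wy, wz, tx, ty, tz, jaw], ...]. A call has 1 to 8 rows; each row is the pose to reach, as a shift and turn from the pose commanded when the call began, along the tool's axes at that moment; what a row does not reach only later rows make up. A row lasts 1/8 s, in which the tool goes at most 62.5 mm and 10.7 degrees, less where a joint would pass 70% of its speed; a pose out of reach is approached as far as the arm can. A call with a gripper value outside its range is refused whole. The fingers move at their own pace and stop on an object; "force" is the grip in N (left out, the last holds). Time passes only in rows, so rows that repeat a pose let the fingers close. It gives the time, the measured TCP pose, the force and the opening at its end, in the units of the state.
- read_state(): the state, without advancing time (a new reading comes with each control period).
- optics.snapshot(name): name is "scene" or "top" or "wrist"; returns a dict with "pixels" (384x512x3 uint8, blue, green, red), "intrinsics" (3x3 intrinsics, pixels), "view" (4x4, takes a point from world to camera coordinates); the wrist camera has in their place "T_tool_cam" (4x4, takes a point from camera to tool coordinates, whose origin is the TCP and whose axes are the flange's). Camera axes: x right, y up, looking along -z (the intrinsics and any distortion apply to the point x, -y, -z); pixel columns grow to the right and rows downward; lengths in m; the calibration is good to about 2 mm. A picture is of the moment at which its call begins: read the wrist's pose just before it. There is no depth.
- ctrl.finish_job(): hands the job in, once; it reports no verdict.
The state is a dict: "time": time; "qpos": joint angles; "joint_vel": joint speeds; "joint_torque": joint torques, N m; "ee_pos": TCP position; "tcp_rot": TCP orientation; "force": force on the tool from outside, world axes, zero at the start; "wrist_torque": the same for the moment, N m; "finger_gap": finger opening in m.
Only numpy, scipy, OpenCV 4.12 (cv2) and the standard library are available. Lean on these libraries where they do the work, as an engineer would, in place of code of your own. Each camera call takes 0.05 s, during which the arm holds its last target. There are 200 camera calls.

## Working session

There is one attempt and no reset: what is moved stays moved. The work goes in short steps, Python scripts to look and compute and a tool call to move; the robot and the scene stay as the last step left them, time stands still between calls to the robot, and variables do not carry over. Pictures are saved under pics/ and viewed, about 8 in all and at most 12, crops included, and the job is handed in when it is done.

Besides the shell and the picture viewer there is one more tool, called after "Request:" as name(argument=value, ...) on one line, values as JSON. drive_tool: Moves the arm, as the interface text tells. Its arguments: {"type":"object","properties":{"steps":{"type":"array"},"force":{"type":"number"}},"required":["steps"]}

```bash
mkdir -p pics; python3 - <<'E'
from rig import read_state, optics
import cv2,numpy as np,pickle
s=read_state(); print({k:np.round(v,4).tolist() for k,v in s.items()})
d={}
for n in("scene","top","wrist"):
    d[n]=optics.snapshot(n); cv2.imwrite(f"pics/{n}0.png",d[n]["pixels"]); print(n,{k:np.round(v,4).tolist() for k,v in d[n].items() if k!="pixels"})
pickle.dump(d,open("d0.pkl","wb"))
a=d["top"]["pixels"]; cv2.imwrite("pics/top0b.png",cv2.resize(a,(800,600),interpolation=cv2.INTER_CUBIC))
cv2.imwrite("pics/scene0b.png",cv2.resize(d["scene"]["pixels"],(800,600),interpolation=cv2.INTER_CUBIC))
E
```

```text
{'time': 0.0, 'qpos': [-1.3805, 0.5284, 1.4339, -0.0, 1.1814, -0.1785], 'joint_vel': [-0.0024, 0.0, 0.0006, 0.0004, -0.0013, -0.0016], 'joint_torque': [0.0001, -44.2346, -17.8023, -0.0001, 0.0083, 0.0], 'ee_pos': [0.2252, -0.5823, 0.2304], 'tcp_rot': [0.983, 0.1833, -0.0, -0.0011], 'force': [-0.0527, 0.6709, 0.1008], 'wrist_torque': [-0.0179, -0.0207, 0.0013], 'finger_gap': 0.0855}
scene {'intrinsics': [[408.6928, 0.0, 254.5616], [0.0, 408.6928, 192.2116], [0.0, 0.0, 1.0]], 'view': [[-0.0569, 0.9983, -0.0141, 0.0553], [-0.7299, -0.032, 0.6828, 0.2808], [0.6812, 0.0492, 0.7305, -1.408], [0.0, 0.0, 0.0, 1.0]]}
top {'intrinsics': [[466.1375, 0.0, 257.3307], [0.0, 466.1375, 179.4696], [0.0, 0.0, 1.0]], 'view': [[-0.0003, -1.0, 0.0047, -0.0204], [0.9938, 0.0002, 0.1113, -0.4339], [-0.1113, 0.0047, 0.9938, -1.4893], [0.0, 0.0, 0.0, 1.0]]}
wrist {'intrinsics': [[323.6003, 0.0, 256.8961], [0.0, 323.6003, 190.7883], [0.0, 0.0, 1.0]], 'T_tool_cam': [[0.001, 0.9458, 0.3246, 0.0836], [1.0, -0.0009, -0.0004, -0.0015], [-0.0, 0.3246, -0.9458, -0.1436], [0.0, 0.0, 0.0, 1.0]]}
```

View pics/top0b.png

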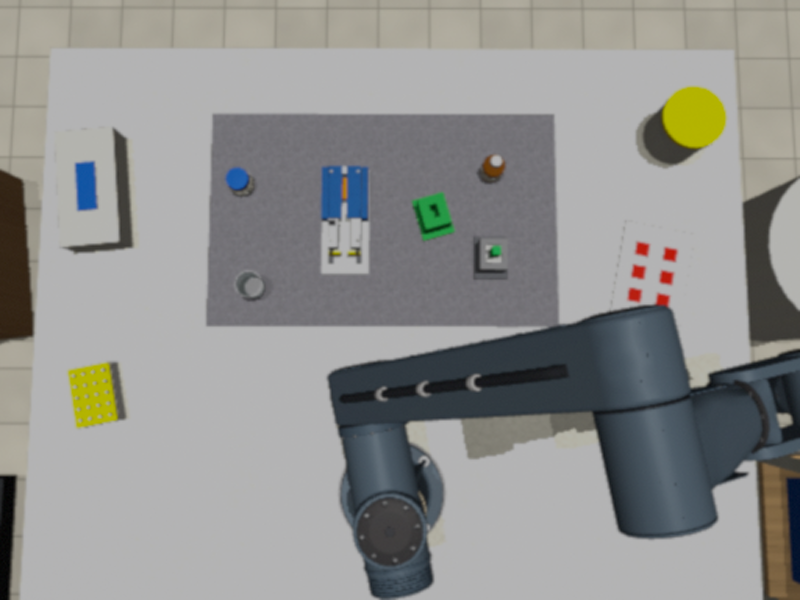

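View pics/scene0b.png

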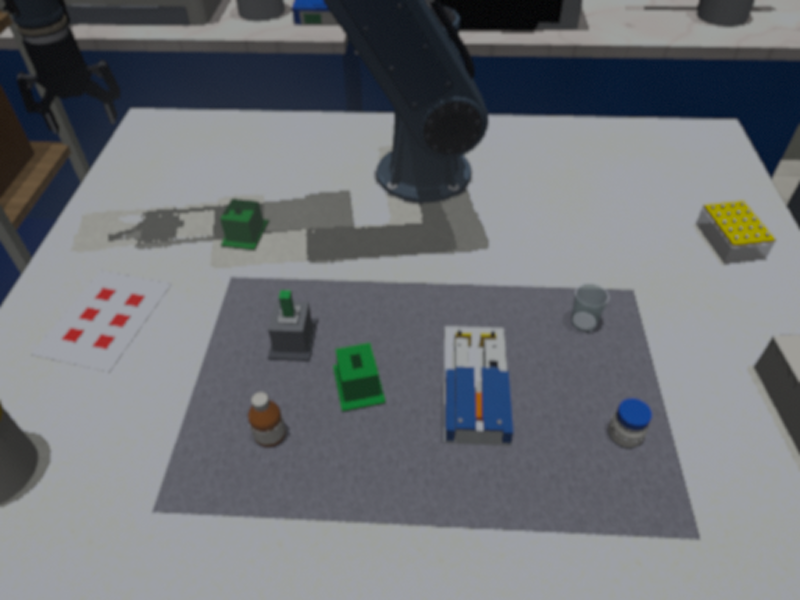

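Top view: lane at about (345,220) with its mouth towards the robot. The grey stand with the green handle is at (491,255). The green lookalikes are at (434,216) and one at the left in the scene view (242,222). The grey stand holding the pick is the one meant. Next come rough positions, then close-ups with the wrist camera.

```bash
cat > h.py <<'E'
import numpy as np,pickle,cv2
from scipy.spatial.transform import Rotation as R
def world_cam(d,s=None):
    if "view" in d: return np.linalg.inv(d["view"])
    T=np.eye(4);T[:3,:3]=R.from_quat(s["tcp_rot"]).as_matrix();T[:3,3]=s["ee_pos"];return T@d["T_tool_cam"]
def ray(d,uv,z,s=None):
    C=world_cam(d,s);K=d["intrinsics"];u,v=uv
    r=C[:3,:3]@np.array([(u-K[0,2])/K[0,0],-(v-K[1,2])/K[1,1],-1]);o=C[:3,3]
    return o+r*(z-o[2])/r[2]
def proj(d,p,s=None):
    c=np.linalg.inv(world_cam(d,s))@np.r_[p,1];K=d["intrinsics"]
    return K[0,0]*c[0]/-c[2]+K[0,2],K[1,1]*-c[1]/-c[2]+K[1,2]
def togo(s,p):  # shift in tool mm to world point p
    return R.from_quat(s["tcp_rot"]).inv().apply(np.array(p)-s["ee_pos"])*1000
E
python3 - <<'E'
from h import *
d=pickle.load(open("d0.pkl","rb"));t=d["top"];sc=d["scene"];k=512/800
for n,u,v,z in[("cover tl",322,167,.045),("cover tr",368,167,.045),("cover bl",322,219,.045),("cover br",368,219,.045),("base bl",321,273,0),("base br",369,273,0),("stand",491,253,.062),("handle",495,251,.114),("reagent",493,160,.095),("jar",237,179,.06),("beaker",250,284,.07),("greenstand",433,211,.062)]:
    print(n,np.round(ray(t,(u*k,v*k),z),3))
for n,u,v,z in[("handletop",286,294,.114),("reagent",261,400,.095),("cover near r",510,437,.045),("cover near l",446,437,.045)]: print("sc",n,np.round(ray(sc,(u*k,v*k),z),3))
E
```

```text
cover tl [0.67  0.146 0.045]
cover tr [0.67  0.051 0.045]
cover bl [0.559 0.145 0.045]
cover br [0.559 0.05  0.045]
base bl [0.452 0.151 0.   ]
base br [0.452 0.049 0.   ]
stand [ 0.486 -0.201  0.062]
handle [ 0.482 -0.203  0.114]
reagent [ 0.671 -0.204  0.095]
jar [0.64  0.319 0.06 ]
beaker [0.422 0.286 0.07 ]
greenstand [ 0.573 -0.084  0.062]
sc handletop [ 0.487 -0.202  0.114]
sc reagent [ 0.673 -0.207  0.095]
sc cover near r [0.685 0.143 0.045]
sc cover near l [0.689 0.053 0.045]
```

Request:
drive_tool(steps=[[0,0,21,381,-261,-20,0],[0,0,21,381,-261,-20,0],[0,0,21,381,-261,-20,0],[0,0,21,381,-261,-20,0],[0,0,21,381,-261,-20,0],[0,0,21,381,-261,-20,0],[0,0,21,381,-261,-20,0],[0,0,21,381,-261,-20,0]])

```text
time: 1.15
ee_pos: [0.4878, -0.199, 0.2513]
tcp_rot: [1.0, 0.003, 0.0, -0.0]
force: [-0.2, -0.2, 0.5]
finger_gap: 0.0853
```

```bash
cat > snap.py <<'E'
import sys;from h import *
from rig import read_state,optics
n=sys.argv[1];s=read_state();d=optics.snapshot("wrist");pickle.dump((d,s),open(n+".pkl","wb"))
cv2.imwrite(f"pics/{n}.png",cv2.resize(d["pixels"],(800,600),interpolation=cv2.INTER_CUBIC));print(np.round(s["ee_pos"],4),np.round(s["tcp_rot"],4))
E
python3 snap.py stand
```

```text
[ 0.4878 -0.199   0.2513] [ 1.e+00  3.e-03  0.e+00 -3.e-04]
```

View pics/stand.png

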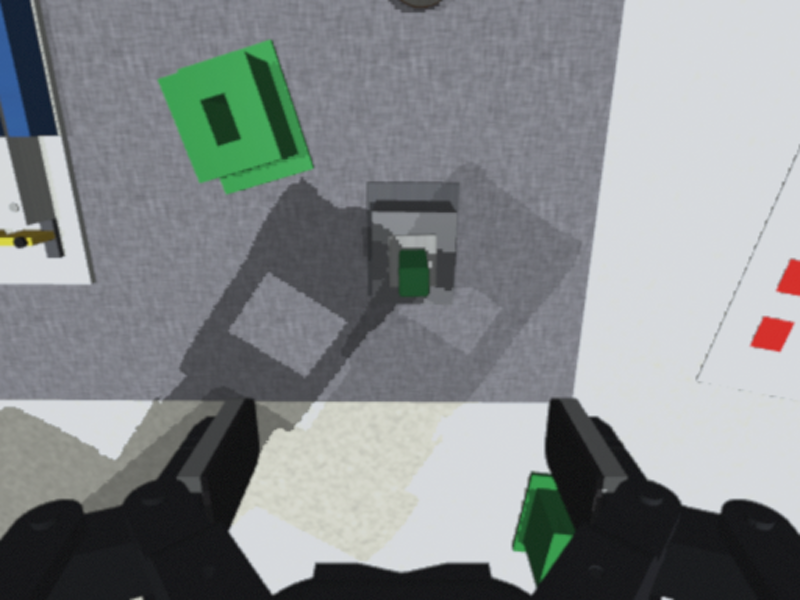

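Request:
drive_tool(steps=[[0,0,0,72,-297,0,0],[0,0,0,72,-297,0,0],[0,0,0,72,-297,0,0],[0,0,0,72,-297,0,0],[0,0,0,72,-297,0,0],[0,0,0,72,-297,0,0]])

```text
time: 1.95
ee_pos: [0.5581, 0.0982, 0.251]
tcp_rot: [1.0, 0.004, 0.0, -0.0]
force: [-0.6, -0.9, 0.1]
finger_gap: 0.0852
```

```bash
python3 snap.py lane
```

```text
[0.5581 0.0982 0.251 ] [ 1.0e+00  3.9e-03  0.0e+00 -3.0e-04]
```

View pics/lane.png

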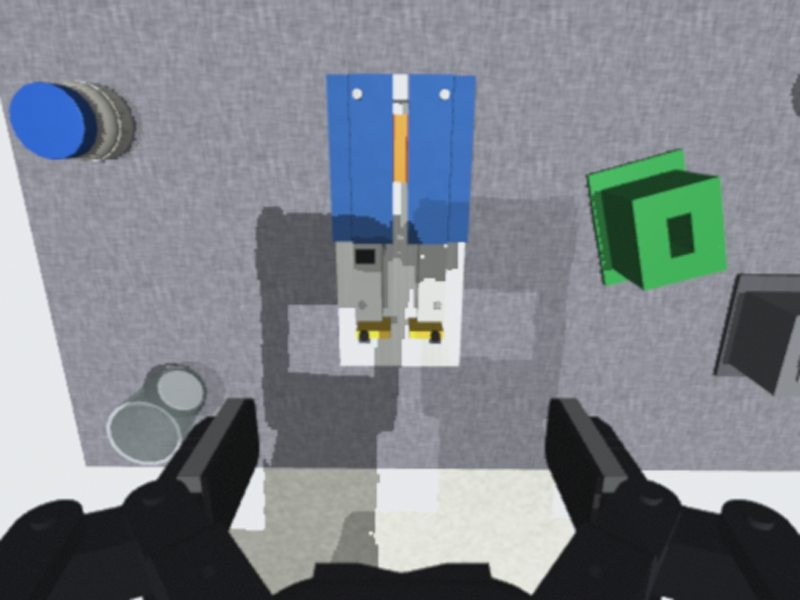

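Stand view: the grey stand's top is at (371–457, 212–290) with the handle at (413,272), roughly aligned with the world axes. Lane view: the slot mouth is at (400,242), the orange shuttle shows in the slot from v=115 to 182, the stops are at v≈330 and the black catch tab is at (365,256).

```bash
python3 - <<'E'
from h import *
k=.64
d,s=pickle.load(open("lane.pkl","rb"))
for n,u,v,z in[("cov far l",327,75,.045),("far r",475,75,.045),("near l",333,242,.045),("near r",467,242,.045),("slot far l",393,75,.045),("slot far r",408,75,.045),("slot near l",394,240,.045),("slot near r",407,240,.045),("sh front",400,182,.038),("sh rear",400,115,.038),("stop plate top l back",375,320,.039+.008),("stop top r",427,320,.047),("basefront l",341,366,.0),("basefront r",460,365,.0),("stop l in",390,327,.047),("stop r in",410,327,.047)]:
    print(n,np.round(ray(d,(u*k,v*k),z,s)*1000,1))
im=d["pixels"][:, :].astype(int);b,g,r=im[...,0],im[...,1],im[...,2]
m=(r>180)&(b<110)&(g>100)&(g<200);m[160:]=0
ys,xs=np.where(m);print("orange",xs.min(),xs.max(),ys.min(),ys.max(),[ (y,xs[ys==y].min(),xs[ys==y].max()) for y in range(ys.min(),ys.max()+1,4)])
d2,s2=pickle.load(open("stand.pkl","rb"))
for n,u,v,z in[("top fl",371,212,.062),("top fr",457,212,.062),("handle fl",401,250,.114),("handle fr",427,250,.114),("h nl",399,271,.114),("h nr",430,271,.114),("h bl",399,297,.066),("plate fl",400,235,.066),("plate fr",438,235,.066),("plate nr",438,270,.066)]:
    print(n,np.round(ray(d2,(u*k,v*k),z,s2)*1000,1))
cv2.imwrite("pics/standcrop.png",cv2.resize(d2["pixels"][110:205,220:310],None,fx=6,fy=6,interpolation=cv2.INTER_LANCZOS4))
E
```

```text
cov far l [670.5 147.8  45. ]
far r [671.3  53.9  45. ]
near l [562.5 147.8  45. ]
near r [563.4  53.5  45. ]
slot far l [670.9 105.9  45. ]
slot far r [671.   96.4  45. ]
slot near l [564.3 104.9  45. ]
slot near r [564.4  95.7  45. ]
sh front [603.6 101.   38. ]
sh rear [647.1 101.3  38. ]
stop plate top l back [504.6 118.6  47. ]
stop top r [505.   80.2  47. ]
basefront l [443.2 150.9   0. ]
basefront r [445.1  48.    0. ]
stop l in [499.2 107.5  47. ]
stop r in [499.3  92.7  47. ]
orange 252 260 74 116 [(74, np.int64(252), np.int64(260)), (78, np.int64(252), np.int64(260)), (82, np.int64(252), np.int64(260)), (86, np.int64(252), np.int64(260)), (90, np.int64(252), np.int64(259)), (94, np.int64(252), np.int64(259)), (98, np.int64(252), np.int64(259)), (102, np.int64(252), np.int64(259)), (106, np.int64(252), np.int64(259)), (110, np.int64(252), np.int64(259)), (114, np.int64(252), np.int64(259))]
top fl [ 516.3 -177.4   62. ]
top fr [ 516.7 -233.9   62. ]
handle fl [ 503.3 -197.3  114. ]
handle fr [ 503.4 -212.1  114. ]
h nl [ 490.9 -196.2  114. ]
h nr [ 491.1 -214.1  114. ]
h bl [ 458.7 -196.1   66. ]
plate fl [ 501.9 -196.6   66. ]
plate fr [ 502.1 -221.6   66. ]
plate nr [ 478.2 -222.3   66. ]
```

View pics/standcrop.png

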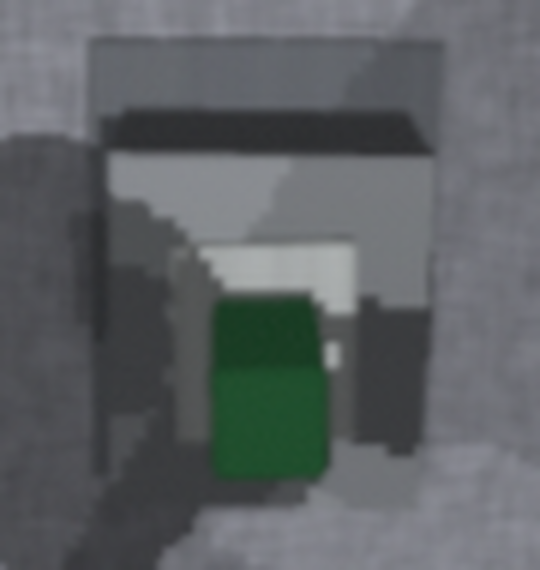

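```bash
python3 - <<'E'
from h import *
d2,s2=pickle.load(open("stand.pkl","rb"))
for n,u,v,z in[("top fl",105,152,.062),("top fr",433,152,.062),("top nr",420,453,.062),("top nr alt",420,508,.062),("handle fl",213,367,.114),("handle fr",328,367,.114),("h nl",215,478,.114),("h nr",328,478,.114),("h +x bottom l",213,295,.066),("h+x bottom r",318,295,.066),("plate fl",195,243,.066),("plate fr",357,243,.066),("plate nl",175,445,.066),("plate l",175,250,.066)]:
    print(n,np.round(ray(d2,(220+u/6,110+v/6),z,s2)*1000,1))
E
```

```text
top fl [ 516.7 -177.4   62. ]
top fr [ 517.1 -233.6   62. ]
top nr [ 462.9 -233.6   62. ]
top nr alt [ 452.4 -234.    62. ]
handle fl [ 493.1 -196.3  114. ]
handle fr [ 493.2 -213.6  114. ]
h nl [ 475.5 -196.7  114. ]
h nr [ 475.6 -214.   114. ]
h +x bottom l [ 492.7 -196.1   66. ]
h+x bottom r [ 492.8 -214.3   66. ]
plate fl [ 501.8 -193.    66. ]
plate fr [ 502.  -220.8   66. ]
plate nl [ 465.4 -189.5   66. ]
plate l [ 500.6 -189.5   66. ]
```

Request:
drive_tool(steps=[[0,0,0,-76,303,30,0],[0,0,0,-76,303,30,0],[0,0,0,-76,303,30,0],[0,0,0,-76,303,30,0],[0,0,0,-76,303,30,0],[0,0,0,-76,303,30,0],[0,0,0,-76,303,30,0],[0,0,0,-76,303,30,0]])

```text
time: 3.0
ee_pos: [0.4824, -0.2072, 0.2214]
tcp_rot: [1.0, 0.002, -0.0, -0.0]
force: [0.7, 0.2, 0.1]
finger_gap: 0.0855
```

```bash
python3 -c "
from h import *
from rig import read_state
s=read_state();print(s['ee_pos'],s['tcp_rot'],s['time'],togo(s,[.4843,-.2052,.073]))"
```

```text
[ 0.48238638 -0.20718172  0.22137256] [ 9.99998683e-01  1.59262309e-03 -1.83910165e-04 -2.53596929e-04] 3.0 [  1.97437862  -1.90027807 148.3728291 ]
```

Request:
drive_tool(steps=[[0,0,0,2,-2,50,0],[0,0,0,2,-2,80,0],[0,0,0,2,-2,80,0],[0,0,0,2,-2,80,0],[0,0,0,2,-2,80,0]])

```text
time: 3.62
ee_pos: [0.4857, -0.2064, 0.1429]
tcp_rot: [1.0, 0.002, 0.001, 0.001]
force: [-0.0, 0.1, 0.1]
finger_gap: 0.0854
```

```bash
python3 -c "
from h import *
from rig import read_state
s=read_state();print(s['ee_pos'],s['tcp_rot'],s['time'],togo(s,[.4843,-.2052,.073]))"; python3 snap.py close; python3 - <<'E'
from h import *
d,s=pickle.load(open("close.pkl","rb"))
for p in [(.4933,-.1962,.114),(.4753,-.1962,.114),(.4933,-.2142,.114),(.4753,-.2142,.114)]: print(np.array(proj(d,p,s))/.64)
E
```

```text
[ 0.48574655 -0.20641879  0.14286364] [9.99997453e-01 1.52206573e-03 1.36288300e-03 9.58788382e-04] 3.625 [-1.63305684 -1.3574395  69.85697547]
[ 0.4857 -0.2064  0.1429] [1.     0.0015 0.0014 0.001 ]
[377.2064173  339.78531793]
[377.74190085 383.08297039]
[425.70576272 339.92859948]
[424.78813503 383.20956864]
```

View pics/close.png

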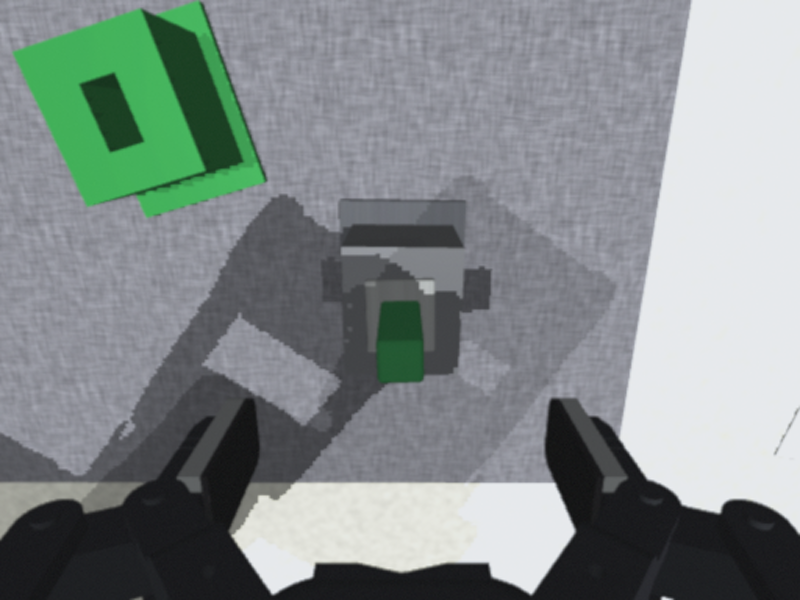

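The handle top at (377–424, 341–382) matches the prediction to about 1 px and sits centred between the fingers. I'll descend and grip.

Request:
drive_tool(steps=[[0,0,0,-1,-1,30,0],[0,0,0,-1,-1,60,0],[0,0,0,-1,-1,70,0],[0,0,0,-1,-1,70,0],[0,0,0,-1,-1,70,0]])

```text
time: 4.3
ee_pos: [0.4844, -0.2057, 0.0724]
tcp_rot: [1.0, 0.001, 0.001, 0.001]
force: [-0.1, -0.4, -0.6]
finger_gap: 0.0853
```

Request:
drive_tool(steps=[[0,0,0,0,0,0,255],[0,0,0,0,0,0,255],[0,0,0,0,0,0,255],[0,0,0,0,0,0,255],[0,0,0,0,0,0,255],[0,0,0,0,0,0,255],[0,0,0,0,0,0,255],[0,0,0,0,0,0,255]], force=120)

```text
time: 5.3
ee_pos: [0.4838, -0.2052, 0.0717]
tcp_rot: [1.0, 0.001, 0.0, 0.0]
force: [-0.5, 1.0, 5.4]
finger_gap: 0.0166
```

```bash
python3 -c "
from h import *
from rig import read_state
s=read_state();print(s)"
```

```text
{'time': 5.3, 'qpos': array([-6.14036986e-01,  6.45655235e-01,  1.81035224e+00,  6.18911759e-05,
        6.85104387e-01,  9.54454117e-01]), 'joint_vel': array([ 0.00104137, -0.00108286, -0.00050644,  0.00115364,  0.00076886,
       -0.0007789 ]), 'joint_torque': array([-1.30656911e-01, -3.78260779e+01, -8.60836118e+00, -2.81582546e-02,
       -2.48301141e-01, -1.87200596e-03]), 'ee_pos': array([ 0.48376764, -0.20520704,  0.07170441]), 'tcp_rot': array([9.99999334e-01, 1.12865353e-03, 2.07626735e-04, 1.22740148e-04]), 'force': array([-0.54432021,  0.97977325,  5.37813871]), 'wrist_torque': array([0.09871796, 0.12815986, 0.04339294]), 'finger_gap': 0.01661235792019033}
```

Request:
drive_tool(steps=[[0,0,0,0,0,-15,255],[0,0,0,0,0,-30,255],[0,0,0,0,0,-60,255],[0,0,0,0,0,-90,255],[0,0,0,0,0,-120,255],[0,0,0,0,0,-120,255],[0,0,0,0,0,-120,255]])

```text
time: 6.18
ee_pos: [0.4831, -0.2048, 0.1911]
tcp_rot: [1.0, 0.001, -0.0, -0.0]
force: [-0.6, -0.2, -1.0]
finger_gap: 0.0164
```

```bash
python3 - <<'E'
from h import *
from rig import read_state,optics
s=read_state();d=optics.snapshot("scene");w=optics.snapshot("wrist");pickle.dump((d,w,s),open("lift.pkl","wb"))
print(s["ee_pos"],s["force"],s["finger_gap"])
hk=np.array([.4843,-.2052,s["ee_pos"][2]+.017-.07]);u,v=proj(d,hk);print(u,v)
a=d["pixels"][int(v)-50:int(v)+40,int(u)-50:int(u)+50]
b=w["pixels"][150:384,130:390]
a=cv2.resize(a,(450,405),interpolation=cv2.INTER_CUBIC);b=cv2.resize(b,(345,405))
cv2.imwrite("pics/lift.png",np.hstack([a,b[:405]]))
E
```

```text
[ 0.48312025 -0.20480986  0.19114914] [-0.56724765 -0.15493971 -0.96132732] 0.016407181580599634
180.43767969249396 180.52435486370436
```

View pics/lift.png

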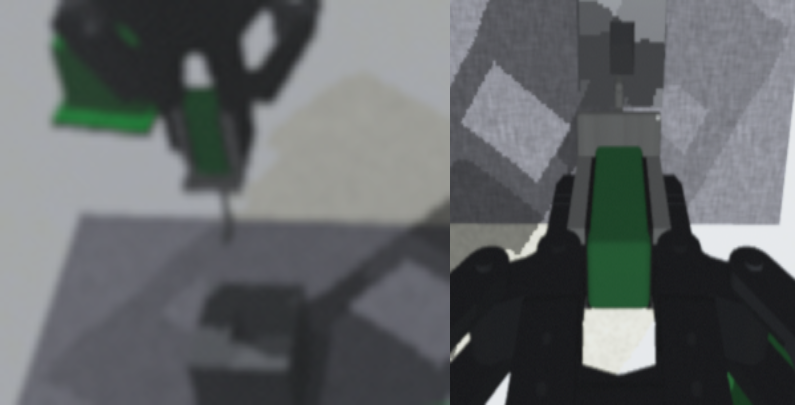

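```bash
python3 - <<'E'
from h import *
d,w,s=pickle.load(open("lift.pkl","rb"))
g=np.array([.4843,-.2052,s["ee_pos"][2]+.0175])
for sg in (1,-1):
  for o in [(0,0,-.028),(0,0,-.070),(sg*.012,0,-.07),(sg*.012,0,-.061)]:
    u,v=proj(w,g+o,s); print(sg,o,round(u,1),round(v,1),"crop",round((u-130)*345/260),round((v-150)*405/234)+0, "x+450")
  
u,v=[int(x) for x in proj(w,g+np.array([0,0,-.07]),s)]
cv2.imwrite("pics/hook.png",cv2.resize(w["pixels"][v-30:v+30,u-40:u+40],(800,600),interpolation=cv2.INTER_CUBIC));print(u,v)
E
```

```text
1 (0, 0, -0.028) 260.0 242.3 crop 173 160 x+450
1 (0, 0, -0.07) 259.5 211.8 crop 172 107 x+450
1 (0.012, 0, -0.07) 259.6 194.5 crop 172 77 x+450
1 (0.012, 0, -0.061) 259.7 199.4 crop 172 86 x+450
-1 (0, 0, -0.028) 260.0 242.3 crop 173 160 x+450
-1 (0, 0, -0.07) 259.5 211.8 crop 172 107 x+450
-1 (-0.012, 0, -0.07) 259.4 228.4 crop 172 136 x+450
-1 (-0.012, 0, -0.061) 259.5 234.5 crop 172 146 x+450
259 211
```

View pics/hook.png

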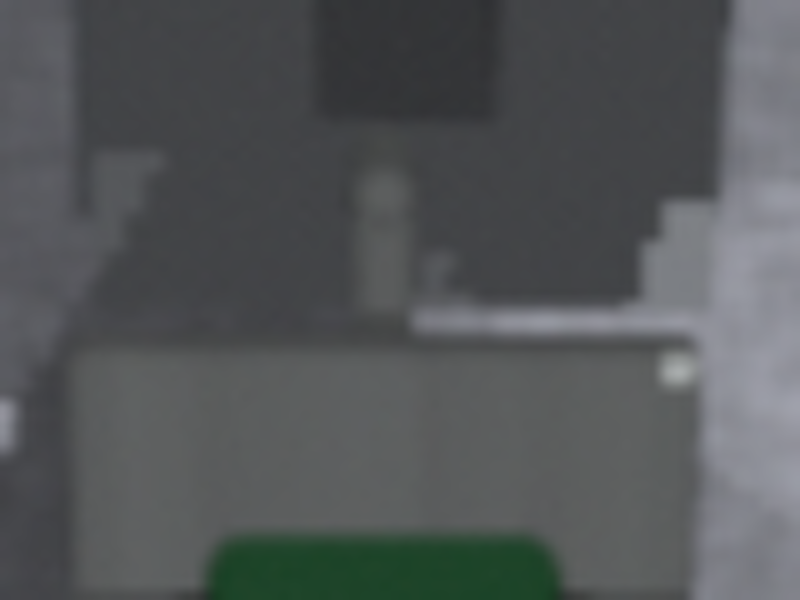

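The toe tip is seen at full-frame (257.5,199.5), which fits "hook points +x" (259.6,199.4) and rules out the opposite direction, so no turn is needed. I'll carry the pick over the slot.

Request:
drive_tool(steps=[[0,0,-0.4,20,-50,0,255],[0,0,-0.4,40,-110,0,255],[0,0,-0.4,60,-170,0,255],[0,0,-0.4,75,-230,0,255],[0,0,-0.4,91,-280,0,255],[0,0,-0.4,91,-306,0,255],[0,0,-0.4,91,-306,40,255],[0,0,-0.4,91,-306,70,255]])

```text
time: 7.28
ee_pos: [0.5727, 0.1018, 0.1189]
tcp_rot: [1.0, 0.005, -0.002, 0.0]
force: [0.9, -1.0, 0.3]
finger_gap: 0.0166
```

Request:
drive_tool(steps=[[0,0,0,0,0,0,255],[0,0,0,0,0,0,255],[0,0,0,0,0,0,255]])

```text
time: 7.65
ee_pos: [0.575, 0.1009, 0.1225]
tcp_rot: [1.0, 0.004, 0.001, 0.0]
force: [0.2, -0.6, -0.7]
finger_gap: 0.0167
```

```bash
python3 - <<'E'
from h import *
from rig import read_state,optics
s=read_state();w=optics.snapshot("wrist");pickle.dump((w,s),open("hov.pkl","wb"));print(s["ee_pos"],s["tcp_rot"],s["force"])
for n,o in [("hook",(0,0,-.07)),("tip",(.012,0,-.061)),("grip",(0,0,0))]: print(n,proj(w,s["ee_pos"]+np.array([0,0,.0175])+o,s))
cv2.imwrite("pics/hov.png",cv2.resize(w["pixels"][60:285,120:420-30],(800,667)[:1]+(600,) ,interpolation=cv2.INTER_CUBIC))
E
```

```text
[0.57496761 0.10087703 0.12254576] [9.99989093e-01 4.49009254e-03 1.28527495e-03 2.15004591e-05] [ 0.17193907 -0.64792329 -0.70053079]
hook (np.float64(258.8300114113565), np.float64(213.69323011492182))
tip (np.float64(259.14336050651315), np.float64(201.42825442338207))
grip (np.float64(259.70863944844456), np.float64(273.9926505117987))
```

View pics/hov.png

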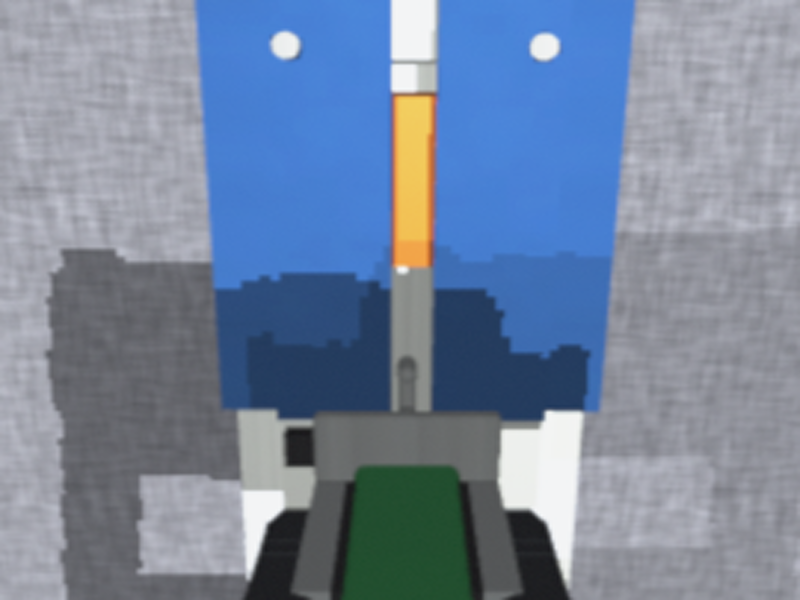

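```bash
python3 - <<'E'
from h import *
w,s=pickle.load(open("hov.pkl","rb"))
f=lambda cx,cy:(120+cx*270/800,60+cy*225/600)
print("front",ray(w,f(412,267),.038,s),"rear",ray(w,f(412,95),.038,s),"mouth",ray(w,f(412,411),.045,s),"far of plate",ray(w,f(400,412),s["ee_pos"][2]+.0175-.026,s))
g=s["ee_pos"]+np.array([0,0,.0175])
for o in [(.014,0,-.061),(.010,0,-.061),(.018,0,-.024),(.009,0,.024),(.009,0,-.024)]:
    u,v=proj(w,g+o,s);print(o,(u-120)/.3375,(v-60)/.375)
for c in [(407,357),(407,370)]: print(ray(w,f(*c),g[2]-.061,s)-g)
E
```

```text
front [0.60333731 0.10087383 0.038     ] rear [0.64805547 0.10141546 0.038     ] mouth [0.56407484 0.10044249 0.045     ] far of plate [0.59303401 0.10329425 0.11404576]
(0.014, 0, -0.061) 412.39396897692717 369.0417445624535
(0.01, 0, -0.061) 412.1600318075274 385.19027656128725
(0.018, 0, -0.024) 414.1397058533431 416.58442074207755
(0.009, 0, 0.024) 416.43795575458233 612.1537100974605
(0.009, 0, -0.024) 413.4728283307325 459.6836929744459
[ 0.01693799  0.00115267 -0.061     ]
[ 0.01375292  0.00111944 -0.061     ]
```

Request:
drive_tool(steps=[[0,0,0,0,1.5,0,255],[0,0,0,0,1.5,10,255],[0,0,0,0,1.5,20,255],[0,0,0,0,1.5,30,255],[0,0,0,0,1.5,40,255],[0,0,0,0,1.5,40,255]])

```text
time: 8.45
ee_pos: [0.5731, 0.0996, 0.08]
tcp_rot: [1.0, 0.005, -0.001, -0.0]
force: [-0.7, 0.3, -0.3]
finger_gap: 0.0164
```

Request:
drive_tool(steps=[[0,0,0,0,0,6,255],[0,0,0,0,0,12,255],[0,0,0,0,0,16,255],[0,0,0,0,0,16,255]])

```text
time: 8.95
ee_pos: [0.5737, 0.0995, 0.0649]
tcp_rot: [1.0, 0.005, -0.0, -0.0]
force: [0.1, 0.2, -1.9]
finger_gap: 0.0164
```

```bash
python3 - <<'E'
from h import *
from rig import read_state,optics
s=read_state();w=optics.snapshot("wrist");print(s["ee_pos"],s["force"]);s=read_state();print(s["ee_pos"],s["tcp_rot"],s["force"])
pickle.dump((w,s),open("in.pkl","wb"))
cv2.imwrite("pics/in.png",cv2.resize(w["pixels"][60:285,120:390],(800,600),interpolation=cv2.INTER_CUBIC))
E
```

```text
[0.57366687 0.09953989 0.06494376] [ 0.06255238  0.20219495 -1.866643  ]
[0.57387852 0.0995427  0.06518393] [ 9.99989232e-01  4.63902831e-03 -1.25762967e-04  1.87916889e-06] [-0.40875895 -0.0294805  -1.19357487]
```

View pics/in.png

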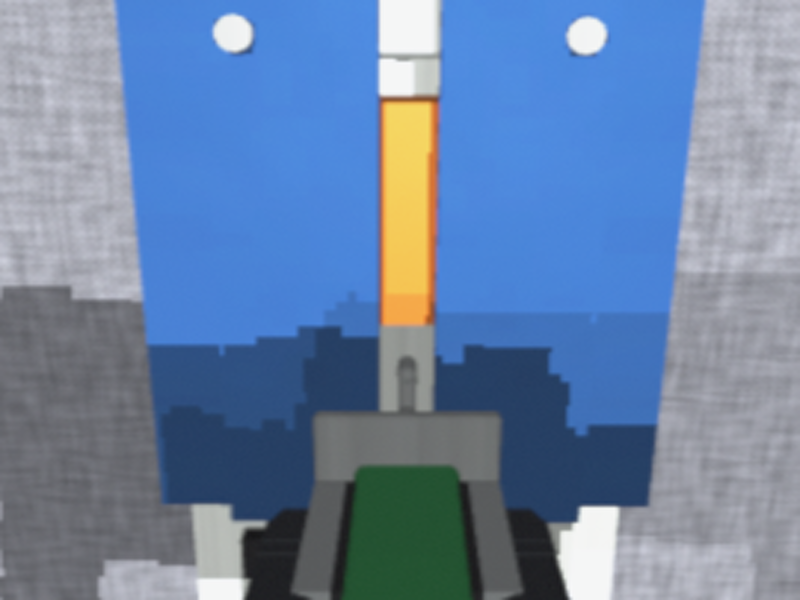

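The toe is inside the slot, centred at (407,370) between edges 379 and 434, with the shuttle front at v=326. I'll advance with the toe low, under the lip.

Request:
drive_tool(steps=[[0,0,0,5,0,0,255],[0,0,0,10,0,0,255],[0,0,0,15,0,0,255],[0,0,0,20,0,0,255],[0,0,0,24,0,0,255],[0,0,0,27,0,0,255],[0,0,0,29,0,0,255],[0,0,0,29,0,0,255]])

```text
time: 10.0
ee_pos: [0.603, 0.0998, 0.0652]
tcp_rot: [1.0, 0.005, -0.0, -0.0]
force: [-0.2, -0.6, -1.0]
finger_gap: 0.0164
```

```bash
python3 - <<'E'
from h import *
from rig import read_state,optics
w=optics.snapshot("wrist");s=read_state();print(s["ee_pos"],s["tcp_rot"],s["force"])
im=w["pixels"].astype(int);col=im[60:240,255:260].mean(1)
w0,s0=pickle.load(open("in.pkl","rb"))
for W,S in((w0,s0),(w,s)):
    im=W["pixels"].astype(int);c=im[40:240,255:260].mean(1);m=(c[:,2]>150)&(c[:,0]<110);r=np.where(m)[0]+40
    print(r.min(),r.max(),ray(W,(257,r.max()+.5),.038,S),ray(W,(257,r.min()-.5),.038,S))
E
```

```text
[0.602956   0.09981464 0.06530792] [9.99989286e-01 4.62878364e-03 4.44344493e-05 2.32103306e-06] [ 0.0924301   0.5540869  -0.96919493]
98 181 [0.60373601 0.10106315 0.038     ] [0.64837861 0.10152608 0.038     ]
151 213 [0.61361684 0.1011358  0.038     ] [0.650158   0.10151397 0.038     ]
```

Request:
drive_tool(steps=[[0,0,0,-1,0,0,255],[0,0,0,-1,0,-3,255],[0,0,0,-1,0,-6,255],[0,0,0,-1,0,-8,255],[0,0,0,-1,0,-8,255],[0,0,0,-1,0,-8,255]])

```text
time: 10.8
ee_pos: [0.6019, 0.0998, 0.0733]
tcp_rot: [1.0, 0.005, -0.0, -0.0]
force: [0.3, -0.8, 0.4]
finger_gap: 0.0167
```

Request:
drive_tool(steps=[[0,0,0,-2,0,0,255],[0,0,0,-4,0,0,255],[0,0,0,-6,0,0,255],[0,0,0,-8,0,0,255],[0,0,0,-10,0,0,255],[0,0,0,-12,0,0,255],[0,0,0,-12,0,0,255]])

```text
time: 11.68
ee_pos: [0.5897, 0.0997, 0.0733]
tcp_rot: [1.0, 0.005, -0.0, 0.0]
force: [-0.6, 0.3, -0.7]
finger_gap: 0.0167
```

```bash
cat > where.py <<'E'
from h import *
from rig import read_state,optics
w=optics.snapshot("wrist");s=read_state();print(s["ee_pos"],s["tcp_rot"],s["force"],s["wrist_torque"])
im=w["pixels"].astype(int);c=im[40:240,255:260].mean(1);m=(c[:,2]>150)&(c[:,0]<110);r=np.where(m)[0]+40
print(r.min(),r.max(),ray(w,(257,r.min()-.5),.038,s))
E
python3 where.py
```

```text
[0.58974624 0.09970038 0.0733096 ] [ 9.99989231e-01  4.63745182e-03 -1.77465265e-04 -8.13552468e-06] [ 0.38526493  0.17687124 -0.9653503 ] [ 0.01401037  0.02898112 -0.01724265]
142 213 [0.64032718 0.1014342  0.038     ]
```

The shuttle's rear moved 9.8 mm for 13 mm of travel, so it is hooked (4 mm of slack taken up). Drawing on.

Request:
drive_tool(steps=[[0,0,0,-4,0,0,255],[0,0,0,-8,0,0,255],[0,0,0,-12,0,0,255],[0,0,0,-16,0,0,255],[0,0,0,-20,0,0,255],[0,0,0,-24,0,0,255],[0,0,0,-28,0,0,255],[0,0,0,-32,0,0,255]])

```text
time: 12.72
ee_pos: [0.5577, 0.0994, 0.0733]
tcp_rot: [1.0, 0.005, 0.0, 0.0]
force: [0.8, 0.4, -0.2]
finger_gap: 0.0167
```

Request:
drive_tool(steps=[[0,0,0,-3,0,0,255],[0,0,0,-6,0,0,255],[0,0,0,-9,0,0,255],[0,0,0,-12,0,0,255],[0,0,0,-15,0,0,255],[0,0,0,-18,0,0,255]])

```text
time: 13.48
ee_pos: [0.5406, 0.0994, 0.0735]
tcp_rot: [1.0, 0.005, 0.001, -0.0]
force: [2.6, 1.1, -0.2]
finger_gap: 0.0163
```

```bash
python3 where.py
```

```text
[0.53991411 0.09941509 0.07350209] [ 9.99989194e-01  4.63132786e-03  3.91175592e-04 -1.00450886e-04] [2.00553609 1.21821438 0.31773527] [ 0.21265691 -0.56864455 -0.03345124]
140 211 [0.59160671 0.10116656 0.038     ]
```

Request:
drive_tool(steps=[[0,0,0,-3,0,0,255],[0,0,0,-6,0,0,255],[0,0,0,-9,0,0,255],[0,0,0,-12,0,0,255],[0,0,0,-15,0,0,255],[0,0,0,-18,0,0,255],[0,0,0,-21,0,0,255],[0,0,0,-24,0,0,255]])

```text
time: 14.52
ee_pos: [0.5159, 0.099, 0.0734]
tcp_rot: [1.0, 0.005, 0.0, 0.0]
force: [2.7, 0.5, -0.0]
finger_gap: 0.0168
```

Request:
drive_tool(steps=[[0,0,0,-3,0,0,255],[0,0,0,-6,0,0,255],[0,0,0,-9,0,0,255],[0,0,0,-12,0,0,255],[0,0,0,-12,0,0,255]])

```text
time: 15.15
ee_pos: [0.5029, 0.0988, 0.0732]
tcp_rot: [1.0, 0.005, -0.001, 0.0]
force: [2.7, -0.6, 0.6]
finger_gap: 0.0163
```

```bash
sed -i '$a cv2.imwrite("pics/w.png",cv2.resize(w["pixels"][60:285,120:390],(800,600),interpolation=cv2.INTER_CUBIC))' where.py; python3 where.py
```

```text
[0.50296813 0.09880037 0.07309547] [ 9.99988195e-01  4.74056428e-03 -1.06121171e-03  1.01306179e-04] [1.86783297 0.9252387  0.25533852] [ 0.0455163  -0.37528219  0.00278025]
145 185 [0.5518642  0.10051921 0.038     ]
```

View pics/w.png

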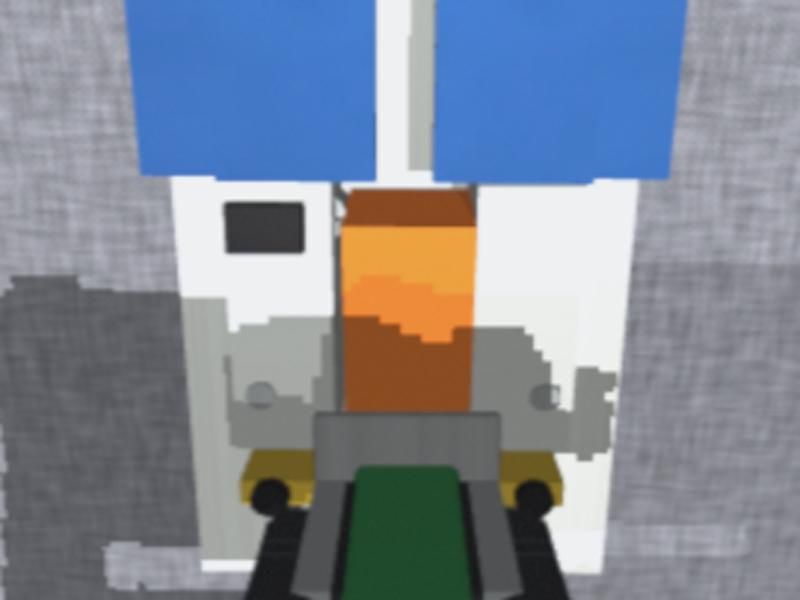

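```bash
python3 - <<'E'
from h import *
from rig import read_state,optics
w=optics.snapshot("wrist");s=read_state()
for z in(.039,.047): print(ray(w,(120+280*.3375,60+450*.375),z,s))
E
```

```text
[0.50044621 0.12566934 0.039     ]
[0.50431765 0.1245547  0.047     ]
```

Request:
drive_tool(steps=[[0,0,0,-2,0,0,255],[0,0,0,-4,0,0,255],[0,0,0,-4,0,0,255]])

```text
time: 15.62
ee_pos: [0.4988, 0.0989, 0.0731]
tcp_rot: [1.0, 0.005, -0.001, 0.0]
force: [1.3, -0.3, -0.4]
finger_gap: 0.0163
```

Request:
drive_tool(steps=[[0,0,0,-0.5,0,0,255],[0,0,0,-1,0,0,255],[0,0,0,-1.5,0,0,255],[0,0,0,-1.5,0,0,255]])

```text
time: 16.12
ee_pos: [0.4977, 0.0989, 0.0732]
tcp_rot: [1.0, 0.005, -0.001, -0.0]
force: [-0.2, -0.2, 0.0]
finger_gap: 0.0165
```

Request:
drive_tool(steps=[[0,0,0,-0.5,0,0,255],[0,0,0,-1,0,0,255],[0,0,0,-1,0,0,255]])

```text
time: 16.5
ee_pos: [0.4973, 0.0989, 0.0733]
tcp_rot: [1.0, 0.005, -0.0, -0.0]
force: [-0.4, 0.6, -0.8]
finger_gap: 0.0167
```

```bash
python3 where.py
```

```text
[0.49724606 0.09885744 0.07327345] [ 9.99989349e-01  4.60992488e-03 -2.23092538e-04 -1.93596612e-05] [ 0.02444597  0.63210128 -0.4191901 ] [-0.00732518  0.0143645   0.0131701 ]
142 184 [0.54783127 0.10058933 0.038     ]
```

Request:
drive_tool(steps=[[0,0,0,-0.5,0,0,255],[0,0,0,-1,0,0,255],[0,0,0,-1,0,0,255]])

```text
time: 16.92
ee_pos: [0.4964, 0.0988, 0.0733]
tcp_rot: [1.0, 0.005, -0.0, -0.0]
force: [-0.9, 0.4, -1.4]
finger_gap: 0.0165
```

Request:
drive_tool(steps=[[0,0,0,-0.5,0,0,255],[0,0,0,-1,0,0,255],[0,0,0,-1,0,0,255]])

```text
time: 17.3
ee_pos: [0.4954, 0.0988, 0.0733]
tcp_rot: [1.0, 0.005, -0.0, -0.0]
force: [0.1, 0.2, -1.0]
finger_gap: 0.0165
```

Request:
drive_tool(steps=[[0,0,0,-0.5,0,0,255],[0,0,0,-1,0,0,255],[0,0,0,-1,0,0,255]])

```text
time: 17.68
ee_pos: [0.4944, 0.0988, 0.0733]
tcp_rot: [1.0, 0.005, -0.0, 0.0]
force: [0.4, 0.2, -0.8]
finger_gap: 0.0163
```

```bash
python3 where.py
```

```text
[0.49435103 0.09883593 0.0733103 ] [ 9.99989205e-01  4.64559764e-03 -9.21109582e-05 -8.17103041e-06] [-0.45237246  0.08529657 -1.00820517] [-0.00574809 -0.03732649 -0.02312609]
141 185 [0.54549395 0.1005764  0.038     ]
```

Request:
drive_tool(steps=[[0,0,0,-0.5,0,0,255],[0,0,0,-1,0,0,255],[0,0,0,-1,0,0,255]])

```text
time: 18.1
ee_pos: [0.4934, 0.0988, 0.0733]
tcp_rot: [1.0, 0.005, -0.0, -0.0]
force: [0.5, 0.6, -1.6]
finger_gap: 0.0163
```

Request:
drive_tool(steps=[[0,0,0,-0.5,0,0,255],[0,0,0,-1,0,0,255],[0,0,0,-1,0,0,255]])

```text
time: 18.48
ee_pos: [0.4924, 0.0988, 0.0733]
tcp_rot: [1.0, 0.005, -0.0, -0.0]
force: [-0.6, 0.4, -0.9]
finger_gap: 0.0166
```

```bash
python3 where.py
```

```text
[0.49234419 0.09881667 0.07329974] [ 9.99989262e-01  4.63284378e-03 -1.12222546e-04 -9.00243398e-06] [ 0.0220295  -0.08430726 -0.58330193] [-0.01643591  0.02383092 -0.02941137]
141 185 [0.54348797 0.10055591 0.038     ]
```

Request:
drive_tool(steps=[[0,0,0,-0.5,0,0,255],[0,0,0,-1,0,0,255],[0,0,0,-1,0,0,255]])

```text
time: 18.9
ee_pos: [0.4914, 0.0988, 0.0733]
tcp_rot: [1.0, 0.005, -0.0, -0.0]
force: [0.2, 0.4, -1.6]
finger_gap: 0.0165
```

Request:
drive_tool(steps=[[0,0,0,-0.5,0,0,255],[0,0,0,-1,0,0,255],[0,0,0,-1,0,0,255]])

```text
time: 19.27
ee_pos: [0.4904, 0.0988, 0.0733]
tcp_rot: [1.0, 0.005, -0.0, 0.0]
force: [0.3, 1.5, -1.4]
finger_gap: 0.0164
```

Request:
drive_tool(steps=[[0,0,0,-0.5,0,0,255],[0,0,0,-1,0,0,255],[0,0,0,-1,0,0,255]])

```text
time: 19.65
ee_pos: [0.4894, 0.0988, 0.0733]
tcp_rot: [1.0, 0.005, -0.0, -0.0]
force: [1.0, -0.1, -1.0]
finger_gap: 0.0163
```

```bash
python3 where.py
```

```text
[0.4893687  0.09877426 0.07332235] [ 9.99989326e-01  4.61995645e-03 -5.99044570e-05 -6.86171935e-06] [ 0.80558002  0.20187579 -0.91616819] [ 0.00959485 -0.03581001 -0.01596111]
141 184 [0.54051123 0.10051199 0.038     ]
```

Request:
drive_tool(steps=[[0,0,0,-0.5,0,0,255],[0,0,0,-1,0,0,255],[0,0,0,-1,0,0,255]])

```text
time: 20.08
ee_pos: [0.4884, 0.0988, 0.0733]
tcp_rot: [1.0, 0.005, -0.0, -0.0]
force: [0.1, 0.4, 0.1]
finger_gap: 0.0167
```

Request:
drive_tool(steps=[[0,0,0,-0.5,0,0,255],[0,0,0,-1,0,0,255],[0,0,0,-1,0,0,255]])

```text
time: 20.45
ee_pos: [0.4874, 0.0988, 0.0733]
tcp_rot: [1.0, 0.005, -0.0, 0.0]
force: [-0.1, -0.1, -1.2]
finger_gap: 0.0167
```

```bash
python3 where.py
```

```text
[0.48736296 0.09877135 0.07332807] [ 9.99989139e-01  4.66009463e-03 -6.89072333e-05  3.15235334e-06] [ 0.37528174  0.10736757 -0.49869287] [ 0.04997538 -0.0521845   0.00042526]
141 184 [0.53850387 0.10051247 0.038     ]
```

Request:
drive_tool(steps=[[0,0,0,-0.5,0,0,255],[0,0,0,-1,0,0,255],[0,0,0,-1,0,0,255]])

```text
time: 20.88
ee_pos: [0.4864, 0.0987, 0.0733]
tcp_rot: [1.0, 0.005, -0.0, -0.0]
force: [-0.6, -0.1, -0.5]
finger_gap: 0.0167
```

Request:
drive_tool(steps=[[0,0,0,-0.5,0,0,255],[0,0,0,-1,0,0,255],[0,0,0,-1,0,0,255]])

```text
time: 21.25
ee_pos: [0.486, 0.0987, 0.0734]
tcp_rot: [1.0, 0.005, 0.001, -0.0]
force: [1.6, 0.2, -2.4]
finger_gap: 0.0163
```

```bash
python3 where.py
```

```text
[0.48602898 0.09872866 0.07339017] [ 9.99989167e-01  4.61442945e-03  6.10619389e-04 -3.23467197e-06] [ 1.08354946 -0.12436635 -1.17222061] [ 0.02891072 -0.38306023 -0.01994937]
141 184 [0.53719585 0.10046571 0.038     ]
```

Contact: the TCP lags and the moment rises. I'll load it gradually.

Request:
drive_tool(steps=[[0,0,0,-0.5,0,0,255],[0,0,0,-1,0,0,255],[0,0,0,-1,0,0,255]])

```text
time: 21.68
ee_pos: [0.4856, 0.0987, 0.0735]
tcp_rot: [1.0, 0.005, 0.001, 0.0]
force: [4.2, -0.2, -2.9]
finger_gap: 0.0167
```

```bash
python3 where.py
```

```text
[0.48560621 0.09866076 0.07349821] [9.99988791e-01 4.56999168e-03 1.23780102e-03 2.20454540e-05] [ 3.70778594  1.17578881 -2.5780834 ] [ 0.07186632 -0.87993338  0.03341656]
140 184 [0.53734546 0.10039719 0.038     ]
```

Request:
drive_tool(steps=[[0,0,0,-0.5,0,0,255],[0,0,0,-1,0,0,255],[0,0,0,-1,0,0,255]])

```text
time: 22.1
ee_pos: [0.4854, 0.0987, 0.0735]
tcp_rot: [1.0, 0.005, 0.002, 0.0]
force: [5.6, -0.1, -3.2]
finger_gap: 0.0164
```

Request:
drive_tool(steps=[[0,0,0,-0.4,0,0,255],[0,0,0,-0.7,0,0,255],[0,0,0,-0.7,0,0,255],[0,0,0,-0.7,0,0,255],[0,0,0,-0.7,0,0,255],[0,0,0,-0.7,0,0,255]])

```text
time: 22.85
ee_pos: [0.4852, 0.0986, 0.0736]
tcp_rot: [1.0, 0.005, 0.003, 0.0]
force: [5.8, 1.5, -4.5]
finger_gap: 0.0162
```

```bash
python3 where.py
```

```text
[0.4852167  0.09864337 0.0736326 ] [9.99986197e-01 4.53438323e-03 2.65411377e-03 3.34288417e-05] [ 6.23169902  0.55989704 -3.69523863] [ 0.11714393 -1.39047972 -0.04119986]
140 186 [0.53701091 0.10037557 0.038     ]
```

Request:
drive_tool(steps=[[0,0,0,-0.5,0,0,255],[0,0,0,-1,0,0,255],[0,0,0,-1.2,0,0,255],[0,0,0,-1.2,0,0,255],[0,0,0,-1.2,0,0,255],[0,0,0,-1.2,0,0,255],[0,0,0,-1.2,0,0,255],[0,0,0,-1.2,0,0,255]])

```text
time: 23.9
ee_pos: [0.485, 0.0986, 0.0738]
tcp_rot: [1.0, 0.004, 0.004, 0.0]
force: [7.3, 0.1, -4.2]
finger_gap: 0.0165
```

```bash
python3 where.py
```

```text
[0.48502476 0.09858383 0.07377452] [9.99983001e-01 4.47861509e-03 3.73325350e-03 5.51305126e-05] [ 6.20638248  0.67586244 -3.99238274] [ 0.11945296 -1.57026748  0.00278103]
139 186 [0.53741234 0.10031443 0.038     ]
```

About 7 N is held steady; the moment suggests up to 9 N. Now unload into the slack and lower the hook.

Request:
drive_tool(steps=[[0,0,0,1.5,0,0,255],[0,0,0,3,0,0,255],[0,0,0,4.5,0,0,255],[0,0,0,5.5,0,0,255],[0,0,0,5.5,0,0,255],[0,0,0,5.5,0,0,255]])

```text
time: 24.7
ee_pos: [0.4862, 0.0988, 0.0732]
tcp_rot: [1.0, 0.005, -0.001, -0.0]
force: [1.7, -1.0, 0.5]
finger_gap: 0.0166
```

```bash
python3 where.py
```

```text
[0.48617122 0.09879508 0.07314784] [ 9.99988761e-01  4.65527031e-03 -8.97005289e-04 -3.26876664e-05] [0.94927766 0.17509188 0.75602434] [-0.04369796 -0.3267595  -0.0360948 ]
141 184 [0.53729988 0.10053829 0.038     ]
```

View pics/w.png

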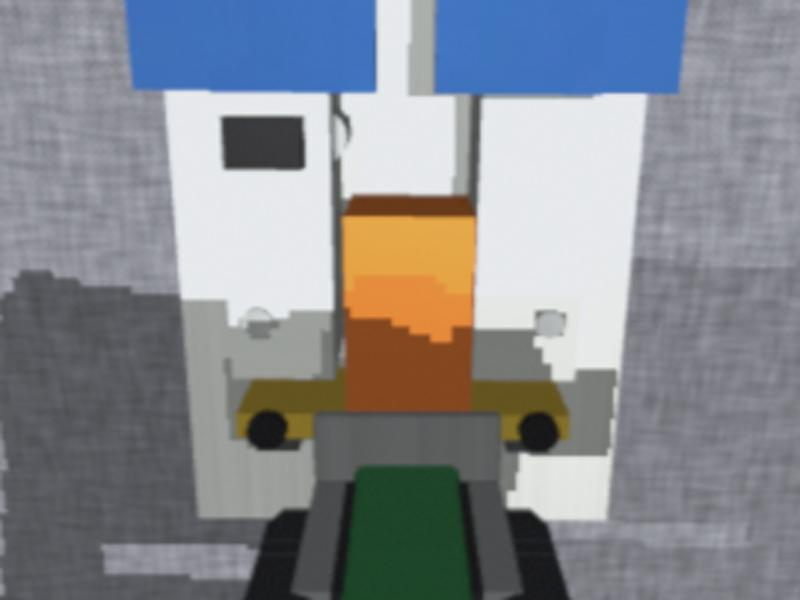

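The shuttle's front is on both stops, v≈405. The catch roller is out behind it at (342,130), and the rear face shows about 21 px, as expected for an upright shuttle. Some residual force remains, so I'll ease further.

Request:
drive_tool(steps=[[0,0,0,0.8,0,0,255],[0,0,0,1.5,0,0,255],[0,0,0,1.5,0,0,255]])

```text
time: 25.12
ee_pos: [0.4877, 0.0988, 0.0731]
tcp_rot: [1.0, 0.005, -0.001, -0.0]
force: [0.2, -0.4, -1.1]
finger_gap: 0.0167
```

```bash
python3 where.py
```

```text
[0.48784025 0.09881323 0.07309117] [ 9.99988755e-01  4.67558047e-03 -7.92552215e-04 -1.53456103e-05] [-1.02163687  0.25840064 -0.92576981] [-0.03285306  0.01670966  0.02099383]
144 184 [0.53731092 0.10053995 0.038     ]
```

Request:
drive_tool(steps=[[0,0,0,0,0,2,255],[0,0,0,0,0,4,255],[0,0,0,0,0,6,255],[0,0,0,0,0,8,255],[0,0,0,0,0,8,255]])

```text
time: 25.8
ee_pos: [0.4884, 0.0988, 0.0651]
tcp_rot: [1.0, 0.005, -0.0, -0.0]
force: [0.0, 0.1, -0.7]
finger_gap: 0.0164
```

```bash
python3 where.py
```

```text
[0.48847997 0.09876294 0.06519882] [ 9.99989251e-01  4.63471695e-03 -1.32225515e-04 -3.01289443e-06] [-0.04599583  0.71549027 -0.83357331] [-0.00013383 -0.03929293 -0.00430152]
148 187 [0.5373209  0.10048011 0.038     ]
```

Request:
drive_tool(steps=[[0,0,0,-2,0,0,255],[0,0,0,-4,0,0,255],[0,0,0,-6,0,0,255],[0,0,0,-6,0,0,255]])

```text
time: 26.35
ee_pos: [0.4822, 0.0987, 0.0653]
tcp_rot: [1.0, 0.005, -0.0, -0.0]
force: [0.3, 0.0, -1.0]
finger_gap: 0.0168
```

```bash
python3 where.py
```

```text
[0.4824683  0.09872061 0.06535453] [ 9.99989251e-01  4.63661893e-03  1.24379989e-05 -1.95719088e-06] [-0.01716872 -0.47789008 -0.77228816] [ 0.02663625 -0.04510475 -0.0400918 ]
136 186 [0.53768195 0.10050392 0.038     ]
```

Unhooked: at 6 mm back there is no force. I'll back out fully, lift, and carry the pick to the stand.

Request:
drive_tool(steps=[[0,0,0,-5,0,0,255],[0,0,0,-10,0,0,255],[0,0,0,-15,0,0,255],[0,0,0,-20,0,0,255],[0,0,0,-20,0,0,255],[0,0,0,-20,0,-20,255],[0,0,0,-20,0,-60,255],[0,0,0,-20,0,-110,255]])

```text
time: 27.4
ee_pos: [0.462, 0.0985, 0.1758]
tcp_rot: [1.0, 0.005, -0.001, -0.0]
force: [0.5, -0.4, -0.9]
finger_gap: 0.0166
```

```bash
python3 -c "
from h import *
from rig import read_state
s=read_state();print(s['ee_pos'],s['tcp_rot'],s['force'],togo(s,[.4841,-.2054,.1911]))"
```

```text
[0.46196205 0.09847427 0.17575692] [ 9.99988908e-01  4.56092990e-03 -1.17507491e-03 -3.99844356e-05] [ 0.5166007  -0.44022412 -0.87192293] [ 19.32901592 304.06217428 -15.41611541]
```

Request:
drive_tool(steps=[[0,0,0.4,5,50,-15,255],[0,0,0.4,10,110,-15,255],[0,0,0.4,15,170,-15,255],[0,0,0.4,19,230,-15,255],[0,0,0.4,19,280,-15,255],[0,0,0.4,19,304,-15,255],[0,0,0.4,19,304,-15,255],[0,0,0.4,19,304,-15,255]])

```text
time: 28.4
ee_pos: [0.4838, -0.2042, 0.1901]
tcp_rot: [1.0, 0.001, -0.001, -0.001]
force: [0.1, -0.0, -1.2]
finger_gap: 0.0167
```

Request:
drive_tool(steps=[[0,0,0,0,0,0,255],[0,0,0,0,0,0,255]])

```text
time: 28.65
ee_pos: [0.4844, -0.2041, 0.1904]
tcp_rot: [1.0, 0.002, -0.0, -0.0]
force: [0.2, -0.3, -1.3]
finger_gap: 0.0163
```

```bash
python3 - <<'E'
from h import *
from rig import read_state,optics
w=optics.snapshot("wrist");s=read_state();sc=optics.snapshot("scene")
print(s['ee_pos'],s['tcp_rot'],s['force'],togo(s,[.4841,-.2054,.1911]))
_,w0,s0=pickle.load(open("lift.pkl","rb"))
pickle.dump((w,s),open("back.pkl","wb"))
f=lambda W:cv2.resize(W["pixels"][150:270,180:340],(400,300),interpolation=cv2.INTER_CUBIC)
u,v=[int(x) for x in proj(sc,[.4841,-.2054,.14])]
b=np.zeros((300,800,3),np.uint8);b[:,:400]=cv2.resize(sc["pixels"][v-45:v+45,u-60:u+60],(400,300))
l=pickle.load(open("lane.pkl","rb"))
u,v=[int(x) for x in proj(sc,[.52,.1,.02])];b[:,400:]=cv2.resize(sc["pixels"][v-45:v+45,u-60:u+60],(400,300))
cv2.imwrite("pics/back.png",np.vstack([np.hstack([f(w0),f(w)]),b]))
E
```

```text
[ 0.48440667 -0.20432817  0.19037524] [ 9.99998293e-01  1.84490391e-03 -6.19117939e-05 -8.03208516e-05] [ 0.18976879  0.27438908 -0.5954526 ] [-0.31071381  1.07057776 -0.72489399]
```

The picture limit is reached, so I'll compare numerically against the image taken just after lift-out.

```bash
python3 - <<'E'
from h import *
w,s=pickle.load(open("back.pkl","rb"));_,w0,s0=pickle.load(open("lift.pkl","rb"))
A=w0["pixels"];B=w["pixels"]
def m(n,y0,y1,x0,x1,p=8):
    r=cv2.matchTemplate(B[y0-p:y1+p,x0-p:x1+p],A[y0:y1,x0:x1],cv2.TM_CCOEFF_NORMED);_,q,_,l=cv2.minMaxLoc(r)
    y,x=l[1],l[0];sub=lambda a,b,c:.5*(a-c)/(a-2*b+c)
    dx=sub(*r[y,x-1:x+2]);dy=sub(*r[y-1:y+2,x]);print(n,"shift u,v",round(x-p+dx,2),round(y-p+dy,2),"score",round(q,3))
m("hole",160,192,245,272);m("standback",130,160,225,290);m("toe",192,211,250,266);m("plateedge",206,222,222,292);m("handle",232,262,236,280)
# scale
g=s["ee_pos"]+np.array([0,0,.018]);print(proj(w,[.4843,-.2052,.062],s),np.array(proj(w,[.4943,-.2152,.062],s)))
E
```

```text
hole shift u,v 0.44 1.72 score 0.962
standback shift u,v 1.2 1.86 score 0.974
toe shift u,v 0.09 0.58 score 0.94
plateedge shift u,v 0.16 0.03 score 0.867
handle shift u,v -0.0 -0.04 score 0.998
(np.float64(259.3603097907353), np.float64(179.8159432046732)) [270.95921928 168.84876657]
```

```bash
python3 - <<'E'
from h import *
w,s=pickle.load(open("back.pkl","rb"));_,w0,s0=pickle.load(open("lift.pkl","rb"))
for W,S in((w0,s0),(w,s)):
    g=W["pixels"][:,252:264].astype(int).mean((1,2));print(np.round(g[150:216]).astype(int).tolist())
    for v in (193.2,):print(ray(W,(258,v),.062,S)-S["ee_pos"])
    # toe tip top edge relative
E
```

```text
[148, 147, 147, 145, 143, 140, 138, 137, 135, 119, 107, 97, 75, 57, 51, 51, 51, 51, 51, 51, 51, 52, 51, 52, 52, 53, 53, 54, 54, 53, 53, 53, 53, 54, 54, 53, 53, 54, 53, 53, 53, 54, 56, 65, 69, 69, 69, 70, 73, 77, 78, 77, 76, 76, 77, 78, 81, 82, 81, 81, 83, 87, 90, 87, 78, 76]
[-0.01290288  0.00028861 -0.12914914]
[149, 149, 147, 146, 145, 141, 135, 132, 125, 120, 117, 110, 104, 94, 71, 55, 51, 51, 51, 51, 51, 51, 51, 51, 51, 51, 52, 53, 53, 53, 54, 53, 53, 54, 54, 53, 53, 54, 54, 53, 54, 54, 54, 57, 61, 66, 69, 70, 74, 77, 78, 77, 75, 75, 77, 77, 78, 78, 80, 81, 83, 83, 80, 81, 75, 76]
[-0.0125726   0.00025082 -0.12837524]
```

Request:
drive_tool(steps=[[0,0,0,-1.8,2,0,255],[0,0,0,-1.8,2,20,255],[0,0,0,-1.8,2,40,255],[0,0,0,-1.8,2,55,255],[0,0,0,-1.8,2,65,255],[0,0,0,-1.8,2,72,255],[0,0,0,-1.8,2,76,255],[0,0,0,-1.8,2,76,255]])

```text
time: 29.75
ee_pos: [0.4826, -0.2073, 0.1143]
tcp_rot: [1.0, 0.001, 0.0, 0.0]
force: [0.1, -0.1, -0.0]
finger_gap: 0.0169
```

```bash
python3 -c "
from rig import read_state
s=read_state();print(s['ee_pos'],s['tcp_rot'],s['force'],s['wrist_torque'])"
```

```text
[ 0.48263765 -0.20732218  0.11430022] [9.99999319e-01 1.16634474e-03 2.78419060e-05 1.93375534e-05] [ 0.13037294 -0.13862124 -0.03312615] [ 0.00374365 -0.05763868 -0.0017669 ]
```

Request:
drive_tool(steps=[[0,0,0,0,0,3,255],[0,0,0,0,0,6,255],[0,0,0,0,0,9,255],[0,0,0,0,0,9,255]])

```text
time: 30.25
ee_pos: [0.4824, -0.2072, 0.1051]
tcp_rot: [1.0, 0.001, -0.0, -0.0]
force: [-0.6, 0.2, -1.0]
finger_gap: 0.0166
```

```bash
python3 -c "
from rig import read_state
s=read_state();print(s['ee_pos'],s['tcp_rot'],s['force'],s['wrist_torque'])"
```

```text
[ 0.48239808 -0.20715923  0.10506623] [ 9.99999324e-01  1.12421995e-03 -2.39249671e-04 -1.77024814e-04] [-0.55399967  0.2271529  -0.97966744] [ 0.03198554  0.03604403 -0.01728768]
```

Request:
drive_tool(steps=[[0,0,0,0,0,6,255],[0,0,0,0,0,12,255],[0,0,0,0,0,18,255],[0,0,0,0,0,24,255],[0,0,0,0,0,28,255],[0,0,0,0,0,30,255],[0,0,0,0,0,30,255]])

```text
time: 31.12
ee_pos: [0.4825, -0.2072, 0.0752]
tcp_rot: [1.0, 0.001, -0.0, -0.0]
force: [-0.4, -0.0, -0.5]
finger_gap: 0.0163
```

```bash
python3 -c "
from rig import read_state
s=read_state();print(s['ee_pos'],s['tcp_rot'],s['force'],s['wrist_torque'])"
```

```text
[ 0.48253467 -0.20724253  0.07519773] [ 9.99999356e-01  1.13007837e-03 -7.68791543e-05 -7.65093553e-05] [-0.39503194 -0.02534554 -0.46650575] [-0.01970922  0.02838601  0.03190431]
```

Request:
drive_tool(steps=[[0,0,0,0,0,1,255],[0,0,0,0,0,2,255],[0,0,0,0,0,2.8,255],[0,0,0,0,0,2.8,255]])

```text
time: 31.62
ee_pos: [0.4826, -0.2073, 0.0725]
tcp_rot: [1.0, 0.001, -0.0, -0.0]
force: [0.1, -0.1, -0.8]
finger_gap: 0.0166
```

Request:
drive_tool(steps=[[0,0,0,0,0,0,200],[0,0,0,0,0,0,150],[0,0,0,0,0,0,80],[0,0,0,0,0,0,0],[0,0,0,0,0,0,0],[0,0,0,0,0,0,0],[0,0,0,0,0,0,0],[0,0,0,0,0,0,0]])

```text
time: 32.62
ee_pos: [0.4826, -0.2073, 0.0725]
tcp_rot: [1.0, 0.001, 0.0, -0.0]
force: [-1.2, 0.2, 1.1]
finger_gap: 0.0851
```

Request:
drive_tool(steps=[[0,0,0,0,0,0,0],[0,0,0,0,0,-15,0],[0,0,0,0,0,-40,0],[0,0,0,0,0,-80,0],[0,0,0,0,0,-120,0],[0,0,0,0,0,-150,0],[0,0,0,0,0,-150,0],[0,0,0,0,0,-150,0]])

```text
time: 33.62
ee_pos: [0.482, -0.2069, 0.2225]
tcp_rot: [1.0, 0.001, -0.0, -0.0]
force: [-0.1, -0.1, -1.2]
finger_gap: 0.0852
```

```bash
python3 - <<'E'
from h import *
from rig import read_state,optics
w=optics.snapshot("wrist");s=read_state();sc=optics.snapshot("scene");t=optics.snapshot("top")
pickle.dump((w,s,sc,t),open("end.pkl","wb"))
print(s["ee_pos"],s["tcp_rot"],s["force"])
hsv=cv2.cvtColor(w["pixels"],cv2.COLOR_BGR2HSV)
m=cv2.inRange(hsv,(50,90,30),(75,255,255));n,l,st,c=cv2.connectedComponentsWithStats(m)
for i in range(1,n):
    if st[i,4]>60: print("green",st[i],c[i].round(1))
for p in [(.4933,-.1962,.114),(.4753,-.2142,.114),(.4933,-.1962,.066),(.4933,-.2142,.066)]: print(np.round(proj(w,p,s),1))
# scene comparison of start vs end around stand and the bystanders
d=pickle.load(open("d0.pkl","rb"))["scene"]["pixels"];e=sc["pixels"];A=np.array([.4843,-.2052])
for n,p,r in[("handle",(.4843,-.2052,.1),10),("reagent",(.671,-.205,.05),14),("jar",(.64,.319,.03),14),("beaker",(.422,.286,.035),14),("cover",(.617,.1,.045),20)]:
    u,v=[int(x) for x in proj(sc,p)];T=d[v-r:v+r,u-r:u+r];q=cv2.matchTemplate(e[v-r-8:v+r+8,u-r-8:u+r+8],T,cv2.TM_CCOEFF_NORMED);_,mx,_,loc=cv2.minMaxLoc(q);print(n,(loc[0]-8,loc[1]-8),round(mx,3))
# shuttle in top/scene view
h=cv2.cvtColor(sc["pixels"],cv2.COLOR_BGR2HSV);m=cv2.inRange(h,(5,120,60),(18,255,255));n,l,st,c=cv2.connectedComponentsWithStats(m)
for i in range(1,n):
    if st[i,4]>30: print("orange",st[i],c[i].round(1),[np.round(ray(sc,(st[i,0]+st[i,2]/2,y),.038),4) for y in (st[i,1],st[i,1]+st[i,3])])
for p in [(.4935,.0875,.038),(.4935,.1125,.038),(.5375,.0875,.038),(.5375,.1125,.038),(.5375,.1,.008)]: print(np.round(proj(sc,p),1))
E
```

```text
[ 0.48174317 -0.20674291  0.22177754] [ 9.99998835e-01  1.11444753e-03 -8.51829714e-04 -6.01221197e-04] [ 0.13144275  0.30774821 -0.65030107]
green [  75   15  113  108 7764] [132.9  69.2]
green [247 162  22  33 661] [257.3 178.8]
green [ 328  313   40   65 1541] [347.2 341.7]
[245.6 173.2]
[267.6 194.3]
[247.3 159.3]
[266.4 159.3]
handle (-1, -1) 0.797
reagent (0, 0) 1.0
jar (0, 0) 0.999
beaker (0, 0) 0.999
cover (0, 0) 0.815
orange [299 215  11  19 164] [304.5 223.8] [array([0.4952, 0.1004, 0.038 ]), array([0.5556, 0.0988, 0.038 ])]
orange [160 258  19  17 213] [169.2 267. ] [array([ 0.6404, -0.2174,  0.038 ]), array([ 0.6857, -0.2083,  0.038 ])]
[299.4 214.3]
[309.3 214.7]
[299.7 228. ]
[309.9 228.3]
[303.9 235.5]
```

```bash
python3 -c "
from rig import ctrl,read_state
print(ctrl.finish_job(),read_state()['time'])"
```

```text
the job is handed in; nothing more can be done
the job is handed in; nothing more can be done
```

I took the pick from the grey stand and hooked the shuttle behind its lip through the slot. I drew it past the spring catch onto the yellow stops, unhooked it and hung the pick back in its stand. I handed the job in at about 34 s and got no verdict back.

- **Pull on the stops:** the wrist force read about 6–7 N, held for roughly 1.5 s. The moment reading hinted at up to 9 N. The stop faces were felt at a lane x of about -81 mm.
- **Shuttle:** in the last wrist picture viewed at the stops it lay on both stops with the catch out behind it. The final scene image, checked by numbers only, has it where a flat, seated shuttle should be.
- **Pick:** it went into the hole without any contact force and hangs upright at its original height. It sits about 1–2 mm from where it hung at first.
- **Bystanders:** the bottle, jar and beaker match the start image with zero pixel shift.

**Not fully confirmed:** the 12-picture viewing limit was reached before the final placing, so I checked that by image matching only. During the hardest pull the wrist also showed about 3 N of downward force, which went away on release. The stop position I estimated from the image (lane x about -74 mm or less) was wrong by about 7 mm, so I went by the felt value.

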